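Swing the cup board home over the drip well and snap its catch

TASK

Close up the rinse station: push the long wooden board round on its pin until it covers the drip well and rests fully home against the low steel stop lip, then press the black pad of the rocker catch at the board's free end past its centre so that it snaps over and locks the board in. Push gently, without forcing anything (never more than about 30 N on the board or the catch), keep the cup on the board standing, and leave the other things on the counter where they are.

Things in the scene. Friction and masses are not known exactly. Their poses are not given: they have to be found in the camera images.
- station: The fixed rinse station, a steel deck 40 mm high. Origin on the counter, z up; every station x, y, z given here is in mm in this frame. The deck spans x -60 to 160, y -160 to 190. A low stop lip, 12 mm high on the deck, has its face at x -41, y -130 to -40: the closed board's -x edge rests against it.
- pin (a point): The board's upright pivot pin, at deck height: station x 0, y 150, z 40. Its 28 mm wide cap tops out at z 63.
- column (a point): Top of the station's steel valve column, 170 mm high, at station x 66 to 126, y -271 to -185; its head (z 148 to 170) juts out to x 50, over the catch pad. The column's face is only 4 mm from the pad's +x edge, so an upright gripper over the pad strikes it: lean the hand about 30 degrees to the station's -x side, fingertips pointing down and towards +x. This point: x 96, y -228, z 170.
- board: Loose wooden board, 80 mm wide (x -40 to 40), 14 mm thick, 0.35 to 0.65 kg, flat on the deck, top at z 54. Origin: underside, at its hole on the pin (1 mm play). Its -y axis runs to the free end 290 mm away; 30 mm lie behind the pin. Closed, its yaw equals the station's; it starts 0.3 to 0.55 rad more. Push its +x edge, about 200 mm from the pin, to close it; a few N of friction.
- board_tip (a point): Point on the board's centre line 270 mm from the pin and 20 mm from its free end, half-way through its thickness.
- board_home (a point): Fixed point of the station (x 0, y -120, z 47) where board_tip lies when the board is fully home.
- catch (a joint): Angle of the rocker catch, a steel seesaw along the station's y; level axle along x at x 51, y -175, z 42. 0 = open: black pad (-y end) up, tooth (+y end) down in its slot under deck level. 0.56 = locked: pad down, tooth up at x 45 to 57, y -125, outside the closed board's +x edge. An over-centre spring holds it at either end and snaps it over at 0.28. Closed too early, its tooth blocks the board.
- catch_pad (a point): Centre of the top of the catch's black push pad, 22 mm (x) by 30 mm (y), 50 mm out from the axle; 62 mm above the counter when open, 35 mm when locked. Press it straight down: about 10 N at first, falling to nothing at the centre, 14 mm lower, from where it snaps down by itself.
- cup_center (a point): White espresso cup, 64 mm wide, 58 mm high, standing on the board 60 to 110 mm from the pin; centre, half-way up. It rides along with the board.
- glass_center (a point): Bystander: shot glass, 48 mm wide, 60 mm high, on the deck behind the pin; centre.
- pitcher_center (a point): Bystander: steel milk pitcher, 90 mm wide, 105 mm high, with a handle; centre.
- tamper_center (a point): Bystander: coffee tamper, 58 mm wide, 90 mm high; centre.
- portafilter_center (a point): Bystander: portafilter lying on the counter, basket 72 mm wide and 28 mm high with a 180 mm long black handle; centre of the basket.
- spoon_grip (a point): Bystander: steel spoon, 150 mm long, lying on the counter on the robot's side of the station; point on its handle.

How it is judged:
By the outcome, as a careful person would: the job done as asked, in the order asked, and still so for the second after the job is handed in, with the robot touching nothing.
It also fails if it takes over 48 s, if anything falls off the work surface, if the arm or the gripper's body presses on something with over 40 N, if the wrist force passes 120 N, or if a joint passes its speed limit or range.

ROBOT

A 7-joint arm with a two-finger parallel gripper is mounted at the origin on the work surface. World frame = base frame: x ahead of the robot, y to its left, z up, the work surface at z = 0. Lengths are in mm, angles in degrees, forces in N, time in s.
With the tool pointing down it reaches from about 400 to 850 mm from the base axis. Payload 10.4 kg.
Tool frame: the origin (TCP) lies at the very end of the fingers, on their centre line; the grasp point (between the pads) lies 19 mm behind it (arm.pinch_z is the distance from the TCP to the grasp point, in mm); z points along the fingers, y is the direction in which the jaws open and shut (so a half turn about z gives the same grasp; the last joint's range is limited). The gripper opens to 85 mm and grips with 20 to 120 N. Pads are 22 mm wide; open, the fingers measure 114 mm over their backs; the gripper's body (76 mm by 85 mm) begins 54 mm behind the grasp point. The pads swing forward as they close: fully open they stand 13 mm farther back than shut.
Start: joints at [69.981, 19.034, -3.707, 83.658, 1.238, 77.344, -5.071], TCP at [200.656, -591.936, 231.338] pointing down, gripper open.
Joint ranges: [-148.97, 148.97], [-28.65, 121.19], [-84.17, 76.75], [9.2, 138.47], [-72.65, 252.65], [3.7, 117.97], [-149.18, 149.18]. Speed limits (degrees/s): [127.2, 127.2, 159.86, 159.86, 180, 180, 180].

INTERFACE

Orientations are given as [roll, pitch, yaw] about the fixed x, y, z axes, in that order (R = Rz(yaw) Ry(pitch) Rx(roll)).
In Python, from bench import arm, get_image, camera_info, models gives the robot as it stands.
- The arm moves only by the tool apply_moves, never from a script. Its argument "plan" is a list of rows, each an object with "dp": the shift along the tool's x, y, z in units of 25 mm (1.0 is 25 mm), a list of three; "dr": the turn, a rotation vector about the tool's x, y, z in units of 6 degrees (1.0 is 6 degrees), a list of three; "hand": the opening, from -1 (shut) to 1 (fully open), so that 0 is half open. In form: [{"dp": [dx, dy, dz], "dr": [rx, ry, rz], "hand": hand}, ...]. A call has 1 to 20 rows; each row shifts and turns the commanded pose from where the row before left it, along the tool's axes as they then stand; what a row does not reach is not made up. A row lasts 1/12 s, in which the tool goes at most 41.7 mm and 7.16 degrees, less where a joint would pass 70% of its speed; a pose out of reach is approached as far as the arm can. A call is refused whole if a number of a shift passes 1 or a number of a turn 1, either way. A call with a gripper value outside its range is refused whole. The fingers move at their own pace and stop on an object; "newtons" is the grip in N (left out, the last holds). Time passes only in rows, so rows that do not move let the fingers close. It gives the time, the measured TCP pose, the force and the opening at its end, in the units of the state.
- arm.sense(): the state, without advancing time (a new reading comes with each control period).
- get_image(name): name is "side" or "top"; returns the picture (400x640x3 uint8, red, green, blue); there is no depth.
- camera_info(name): a dict with "camera_matrix" (3x3 intrinsics, pixels), "distortion" ([k1, k2, p1, p2, k3] as OpenCV has them; the pictures are not rectified), "R" (3x3) and "t" (3): a world point X has camera coordinates R X + t. Camera axes: x right, y down, z forward; pixel columns grow to the right and rows downward; lengths in mm; the calibration is good to about 2 mm. A picture is of the moment at which its call begins. camera_info takes no time and is no camera call.
- arm.job_done(): hands the job in, once; it reports no verdict.
Trained networks look in the newest picture that a camera, given by its name, has taken for a name from the list of things; names that differ only in an ending like _2 or _b are one class to them, and where a whole thing is asked for, a point or a joint stands for the part that bears it (a point fixed in the world has none). Each returns a list of dicts, best first, with "p" (0 to 1); they miss things now and then, are a little off and sometimes report something else, mostly with a low value. They report only what shows in the picture. A call takes as long as a camera call.
- models.find_in(label, camera): "bbox" ([left, top, right, bottom] in pixels, round what is visible of it).
- models.masks_of(label, camera): "region" (400x640 bool, what is visible of it) and "bbox" ([left, top, right, bottom] in pixels, round what is visible of it).
The state is a dict: "clock": time; "qpos": joint angles; "qd": joint speeds; "joint_efforts": joint torques, N m; "ee_pos": TCP position; "tool_rot": TCP orientation; "wrist_force": force on the tool from outside, world axes, zero at the start; "wrist_torque": the same for the moment, N m; "finger_gap": opening from 0.0 (shut) to 1.0 (fully open).
Only numpy, scipy, OpenCV 4.12 (cv2) and the standard library are available. Lean on these libraries where they do the work, as an engineer would, in place of code of your own. Each camera call takes 0.05 s, during which the arm holds its last target.

## Working session

There is one attempt and no reset: what is moved stays moved. The work goes in short steps, Python scripts to look and compute and a tool call to move; the robot and the scene stay as the last step left them, time stands still between calls to the robot, and variables do not carry over. Pictures are saved under pics/ and viewed, and the job is handed in when it is done.

Besides the shell and the picture viewer there is one more tool, called after "Request:" as a command line: name --argument value ..., lists and objects as JSON in quotes. apply_moves: Moves the arm, as the interface text tells. Its arguments: {"type":"object","properties":{"plan":{"type":"array"},"newtons":{"type":"number"}},"required":["plan"]}

```bash
mkdir -p pics; ls
python3 - <<'E'
from bench import arm,get_image,camera_info,models
import cv2
for n in("side","top"):
    im=get_image(n); cv2.imwrite(f"pics/{n}0.png",im[:,:,::-1])
    c=camera_info(n); print(n,c)
s=arm.sense(); print({k:s[k] for k in("clock","ee_pos","tool_rot","wrist_force","finger_gap")}); print(arm.pinch_z)
E
```

```text
pics
side {'camera_matrix': array([[463.20068293,   0.        , 315.37747778],
       [  0.        , 463.20068293, 200.88402784],
       [  0.        ,   0.        ,   1.        ]]), 'distortion': array([0.00667142, 0.        , 0.        , 0.        , 0.        ]), 'R': array([[-0.72964141, -0.68368719,  0.01397232],
       [-0.46014378,  0.47575274, -0.74961792],
       [ 0.5058568 , -0.55338156, -0.66172332]]), 't': array([ 486.94798723,  336.61131828, 1066.5293305 ])}
top {'camera_matrix': array([[391.168812  ,   0.        , 321.02446984],
       [  0.        , 391.168812  , 194.41589014],
       [  0.        ,   0.        ,   1.        ]]), 'distortion': array([0.03408691, 0.        , 0.        , 0.        , 0.        ]), 'R': array([[ 0.02948132, -0.99923654,  0.02563582],
       [-0.98456352, -0.03345602, -0.1718004 ],
       [ 0.17252691, -0.02017519, -0.98479817]]), 't': array([  70.31437878,  614.14483538, 1240.79697393])}
{'clock': 0.1, 'ee_pos': array([ 200.52126784, -591.58162739,  230.56545541]), 'tool_rot': array([-1.79922586e+02,  2.91953002e-03,  1.87268480e+01]), 'wrist_force': array([ 0.06403245, -1.03576908, -1.02239244]), 'finger_gap': 1.0013796619709474}
18.700000000000003
```

View pics/side0.png

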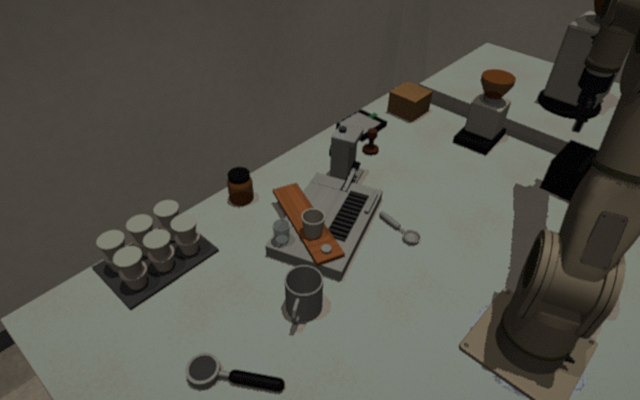

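View pics/top0.png

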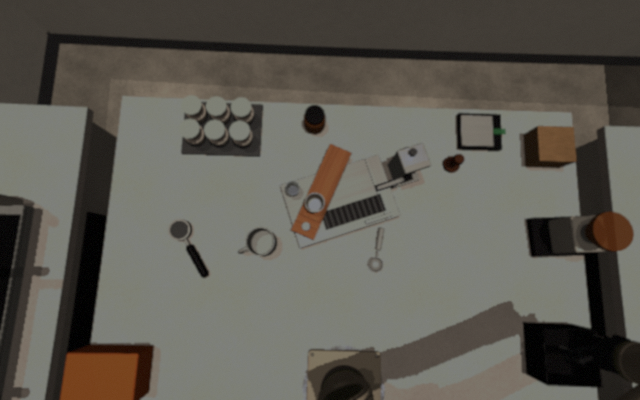

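Run:
```python
import cv2
a=cv2.imread("pics/top0.png")[130:260,260:440]; a=cv2.convertScaleAbs(a,alpha=1.8)
cv2.imwrite("pics/topc.png",cv2.resize(a,None,fx=4.4,fy=4.4,interpolation=cv2.INTER_CUBIC))
a=cv2.imread("pics/side0.png")[100:280,250:430]; a=cv2.convertScaleAbs(a,alpha=1.8)
cv2.imwrite("pics/sidec.png",cv2.resize(a,None,fx=3.3,fy=3.3,interpolation=cv2.INTER_CUBIC))
```

```text
(no output)
```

View pics/topc.png

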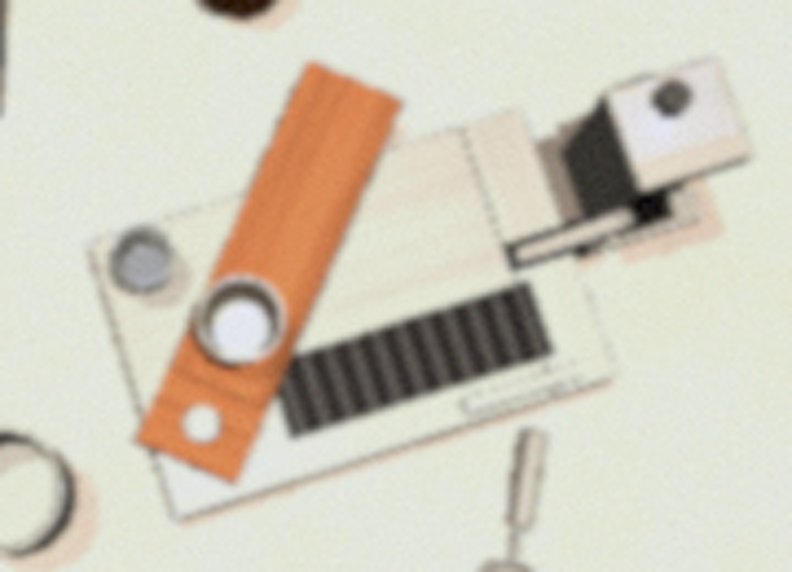

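View pics/sidec.png

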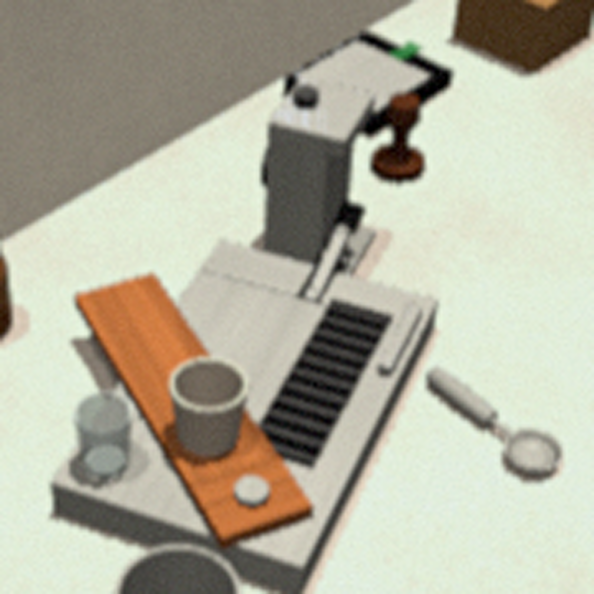

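```bash
cat > h.py <<'E'
import numpy as np,cv2
from bench import arm,get_image,camera_info,models
from scipy.optimize import least_squares
from scipy.spatial.transform import Rotation as Ro
CI={n:camera_info(n) for n in("side","top")}
def proj(n,X):
    c=CI[n]; X=np.atleast_2d(np.array(X,float))
    return cv2.projectPoints(X,cv2.Rodrigues(c["R"])[0],c["t"],c["camera_matrix"],c["distortion"])[0][:,0]
def rz(a): return np.array([[np.cos(a),-np.sin(a),0],[np.sin(a),np.cos(a),0],[0,0,1]])
E
cat > fit.py <<'E'
from h import *
def cr(n,u): 
    u=np.array(u,float); k,o=((4.4,(260,130)) if n=="top" else (3.3,(250,100)))
    return u/k-0.5+0.5/k+np.array(o)
st={"top":[((-60,190,40),(180,520)),((160,190,40),(90,243)),((-60,-160,40),(612,378)),((160,-160,40),(520,106)),((0,150,63),(202,423))],
"side":[((-60,-160,40),(435,300)),((160,190,40),(55,485)),((160,-160,40),(218,242)),((0,150,63),(252,488))]}
bd={"top":[((40,-290,14),(312,62)),((-40,-290,14),(402,102)),((40,30,14),(137,440)),((-40,30,14),(237,480))],
"side":[((40,-290,14),(78,295)),((-40,-290,14),(153,275)),((40,30,14),(225,542)),((-40,30,14),(310,512))]}
def res(p,out=False):
    T=np.array([p[0],p[1],0]);r=[]
    for n in st:
        for X,u in st[n]: r.append(proj(n,rz(p[2])@X+T)[0]-cr(n,u))
        for X,u in bd[n]: r.append(proj(n,rz(p[2])@(rz(p[3])@X+np.array([0,150,40]))+T)[0]-cr(n,u))
    return np.array(r) if out else np.ravel(r)
s=least_squares(res,[500,0,.3,.4],loss="soft_l1",x_scale=[100,100,1,1])
print(s.x,np.degrees(s.x[2:])); print(np.round(res(s.x,1),1))
np.save("p.npy",s.x)
E
python3 fit.py
```

```text
[ 5.55006569e+02 -4.42535046e+00  3.50555534e-01  8.33856947e-01] [20.08535257 47.77648381]
[[-0.8  0.6]
 [-0.5  0.4]
 [ 1.5 -0.6]
 [-0.   0.3]
 [ 0.1  0.6]
 [-0.4 -0.3]
 [ 0.9  0. ]
 [-0.1  0.4]
 [-0.3  1.4]
 [ 0.4  0. ]
 [-1.9 -0.4]
 [-0.  -0.5]
 [-0.2  0.5]
 [-1.3  0. ]
 [ 0.5 -0.7]
 [-1.2 -0.7]
 [ 1.  -1.2]]
```

```bash
cat > ov.py <<'E'
from h import *
import sys
p=np.load("p.npy")
def W(X): return rz(p[2])@np.array(X,float)+np.array([p[0],p[1],0])
def box(x0,x1,y0,y1,z): return [(x0,y0,z),(x1,y0,z),(x1,y1,z),(x0,y1,z)]
polys=[box(-60,160,-160,190,40),box(66,126,-271,-185,0),box(66,126,-271,-185,148),box(50,126,-271,-185,170),box(40,62,-240,-210,62),box(-53,-41,-130,-40,52)]
def draw(im,n,k,o,polys):
    for P in polys:
        u=(proj(n,[W(X) for X in P])-np.array(o)+.5)*k
        cv2.polylines(im,[np.int32(np.round(u*8))],True,(0,0,255),1,cv2.LINE_AA,3)
    return im
if __name__=="__main__":
  B=[tuple(rz(p[3])@np.array(X)+np.array([0,150,40])) for X in box(-40,40,-290,30,14)]
  for n,k,o in(("top",4.4,(260,130)),("side",3.3,(250,100))):
    im=draw(cv2.imread(f"pics/{n}c.png"),n,k,o,polys+[B]); cv2.imwrite(f"pics/{n}ov.png",im)
  for d,r in((40,-200),(51,-200),(70,-200)):
    for th in(p[3],0): print(d,th,W(rz(th)@np.array([d,r,0])+np.array([0,150,40])),np.hypot(*W(rz(th)@np.array([d,r,0])+np.array([0,150,40]))[:2]))
  print("pad",W([51,-225,62]))
E
python3 ov.py
```

```text
40 0.833856947487672 [703.82284637  98.13480969  40.        ] 710.6314374848242
40 0 [609.74483217 -37.64766998  40.        ] 610.9059726397683
51 0.833856947487672 [707.96810092 108.32386581  40.        ] 716.2072966818001
51 0 [620.07583501 -33.87005429  40.        ] 621.0001785332657
70 0.833856947487672 [715.12808605 125.92314457  40.        ] 726.1300281576396
70 0 [637.92029446 -27.34508175  40.        ] 638.5061124088826
pad [ 680.17426637 -198.2269177    62.        ]
```

View pics/topov.png

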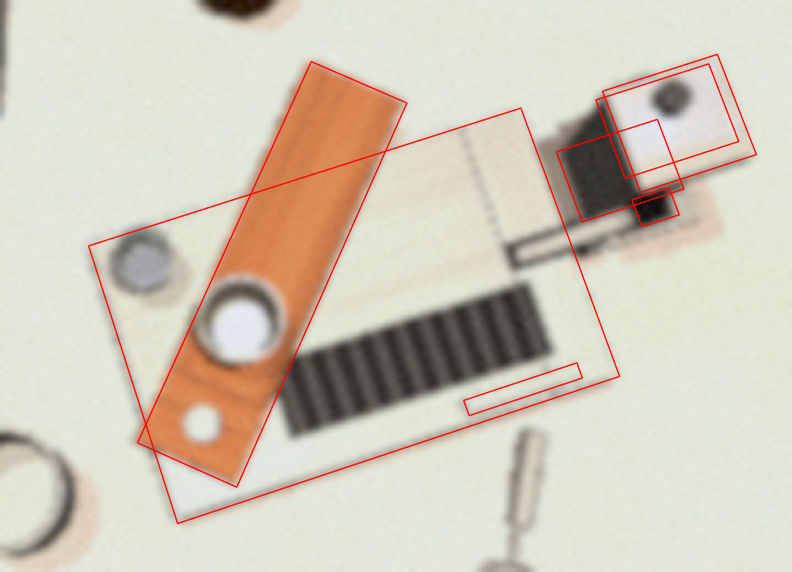

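View pics/sideov.png

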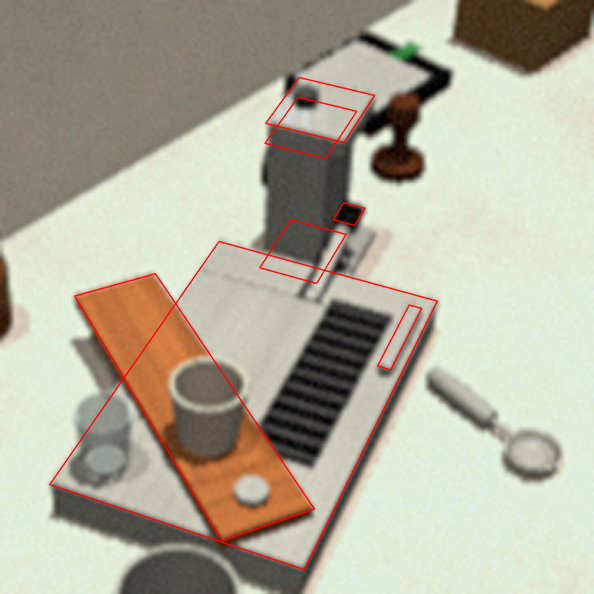

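Request:
apply_moves --plan '[{"dp": [0.4,-0.29,0],"dr": [0,0,0],"hand": -1},{"dp": [0.8,-0.58,0],"dr": [0,0,0],"hand": -1},{"dp": [0.8,-0.58,0],"dr": [0,0,0],"hand": -1},{"dp": [0.8,-0.58,0],"dr": [0,0,0],"hand": -1},{"dp": [0.8,-0.58,0],"dr": [0,0,0],"hand": -1},{"dp": [0.8,-0.58,0],"dr": [0,0,0],"hand": -1},{"dp": [0.8,-0.58,0],"dr": [0,0,0],"hand": -1},{"dp": [0.8,-0.58,0],"dr": [0,0,0],"hand": -1},{"dp": [0.8,-0.58,0],"dr": [0,0,0],"hand": -1},{"dp": [0.8,-0.58,0],"dr": [0,0,0],"hand": -1},{"dp": [0.8,-0.58,0],"dr": [0,0,0],"hand": -1},{"dp": [0.8,-0.58,0],"dr": [0,0,0],"hand": -1},{"dp": [0.8,-0.58,0],"dr": [0,0,0],"hand": -1},{"dp": [0.8,-0.58,0],"dr": [0,0,0],"hand": -1},{"dp": [0.8,-0.58,0],"dr": [0,0,0],"hand": -1},{"dp": [0.8,-0.58,0],"dr": [0,0,0],"hand": -1},{"dp": [0.8,-0.58,0],"dr": [0,0,0],"hand": -1},{"dp": [0.8,-0.58,0],"dr": [0,0,0],"hand": -1}]'

```text
clock: 1.6
ee_pos: [451.1, -237.2, 231.2]
tool_rot: [180.0, 0.0, 18.8]
wrist_force: [-0.2, -0.2, 0.8]
finger_gap: -0.003
```

Request:
apply_moves --plan '[{"dp": [0.8,-0.58,0],"dr": [0,0,0],"hand": -1},{"dp": [0.8,-0.58,0],"dr": [0,0,0],"hand": -1},{"dp": [0.8,-0.58,0],"dr": [0,0,0],"hand": -1},{"dp": [0.8,-0.58,0],"dr": [0,0,0],"hand": -1},{"dp": [0.8,-0.58,0],"dr": [0,0,0],"hand": -1},{"dp": [0.8,-0.58,0],"dr": [0,0,0],"hand": -1},{"dp": [0.8,-0.58,0],"dr": [0,0,0],"hand": -1},{"dp": [0.8,-0.58,0],"dr": [0,0,0],"hand": -1},{"dp": [0.8,-0.58,0],"dr": [0,0,0],"hand": -1},{"dp": [0.8,-0.58,0],"dr": [0,0,0],"hand": -1},{"dp": [0.8,-0.58,0],"dr": [0,0,0],"hand": -1},{"dp": [0.8,-0.58,0],"dr": [0,0,0],"hand": -1},{"dp": [0.8,-0.58,0],"dr": [0,0,0],"hand": -1},{"dp": [0.8,-0.58,0],"dr": [0,0,0],"hand": -1},{"dp": [0.8,-0.58,0],"dr": [0,0,0],"hand": -1},{"dp": [0.8,-0.58,0],"dr": [0,0,0],"hand": -1},{"dp": [0.8,-0.58,0],"dr": [0,0,0],"hand": -1},{"dp": [0.8,-0.55,0],"dr": [0,0,0],"hand": -1},{"dp": [0.4,-0.12,0],"dr": [0,0,0],"hand": -1}]'

```text
clock: 3.18
ee_pos: [716.1, 134.0, 230.6]
tool_rot: [-179.9, 0.0, 19.0]
wrist_force: [0.3, 0.6, -0.0]
finger_gap: -0.001
```

Request:
apply_moves --plan '[{"dp": [0,0,0],"dr": [0,0,-0.8],"hand": -1},{"dp": [0,0,0],"dr": [0,0,-0.8],"hand": -1},{"dp": [0,0,0.3],"dr": [0,0,-0.8],"hand": -1},{"dp": [0,0,0.5],"dr": [0,0,-0.8],"hand": -1},{"dp": [0,0,0.5],"dr": [0,0,-0.8],"hand": -1},{"dp": [0,0,0.5],"dr": [0,0,-0.8],"hand": -1},{"dp": [0,0,0.5],"dr": [0,0,-0.8],"hand": -1},{"dp": [0,0,0.5],"dr": [0,0,-0.8],"hand": -1},{"dp": [0,0,0.5],"dr": [0,0,-0.8],"hand": -1},{"dp": [0,0,0.5],"dr": [0,0,-0.8],"hand": -1},{"dp": [0,0,0.4],"dr": [0,0,-0.2],"hand": -1}]'

```text
clock: 4.1
ee_pos: [715.7, 129.6, 125.0]
tool_rot: [-179.9, 0.0, 68.2]
wrist_force: [0.3, 0.8, -0.3]
finger_gap: 0.004
```

```bash
cat > look.py <<'E'
import sys
from ov import *
tag=sys.argv[1]
for n,k,o in(("top",4.4,(260,130)),("side",3.3,(250,100))):
    im=get_image(n); cv2.imwrite(f"pics/{n}{tag}.png",im[:,:,::-1])
    w,h=((180,130) if n=="top" else (180,180))
    a=cv2.convertScaleAbs(im[o[1]:o[1]+h,o[0]:o[0]+w,::-1],alpha=1.8)
    cv2.imwrite(f"pics/{n}c{tag}.png",cv2.resize(a,None,fx=k,fy=k,interpolation=cv2.INTER_CUBIC))
s=arm.sense()
e=s["ee_pos"]; L=rz(-p[2])@(e-np.array([p[0],p[1],0]))
print("clk",s["clock"],"tcp",e,"rot",s["tool_rot"],"station",L,"board0",rz(-p[3])@(L-np.array([0,150,40])),"F st",rz(-p[2])@s["wrist_force"])
E
python3 look.py 1
```

```text
clk 4.2 tcp [715.21182065 129.06901371 124.13250705] rot [-1.79838459e+02  1.05360944e-01  6.78807029e+01] station [196.30648337  70.35788937 124.13250705] board0 [  72.94550349 -198.89206802   84.13250705] F st [-0.63255664  0.02768111  0.24354822]
```

View pics/sidec1.png

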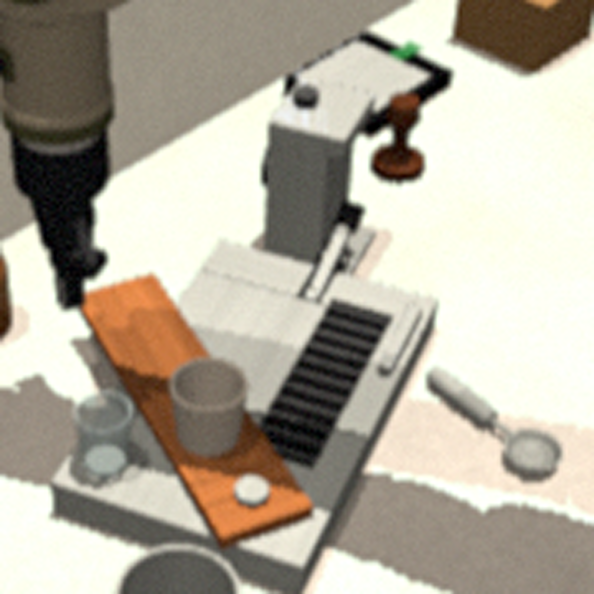

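View pics/topc1.png

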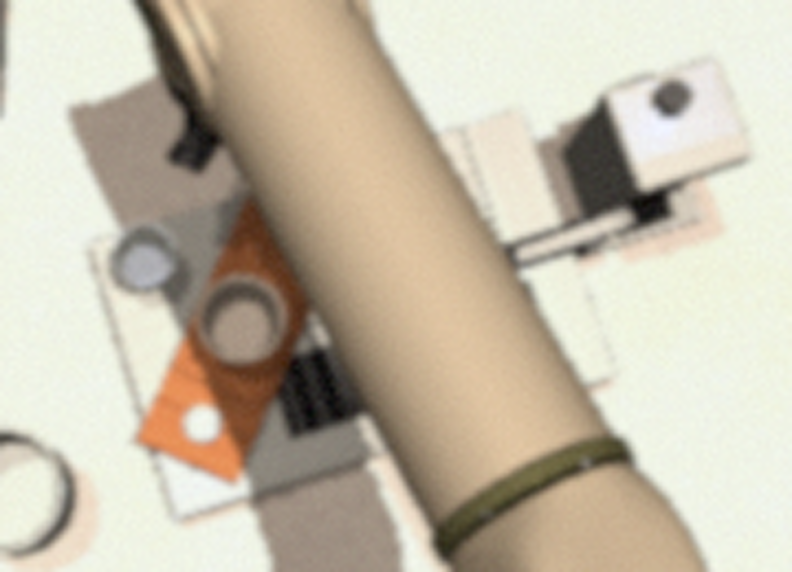

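Request:
apply_moves --plan '[{"dp": [0,0,0.4],"dr": [0,0,0],"hand": -1},{"dp": [0,0,0.5],"dr": [0,0,0],"hand": -1},{"dp": [0,0,0.5],"dr": [0,0,0],"hand": -1},{"dp": [0,0,0.5],"dr": [0,0,0],"hand": -1},{"dp": [0,0,0.5],"dr": [0,0,0],"hand": -1},{"dp": [0,0,0.4],"dr": [0,0,0],"hand": -1},{"dp": [0,0,0.34],"dr": [0,0,0],"hand": -1},{"dp": [-0.2,0,0],"dr": [0,0,0],"hand": -1},{"dp": [-0.2,0,0],"dr": [0,0,0],"hand": -1},{"dp": [-0.1,0,0],"dr": [0,0,0],"hand": -1}]'

```text
clock: 5.03
ee_pos: [712.2, 116.1, 48.4]
tool_rot: [179.9, 0.0, 67.9]
wrist_force: [0.7, -1.1, -0.5]
finger_gap: 0.005
```

```bash
python3 look.py 2
```

```text
clk 5.1333 tcp [712.43210752 116.083077    48.76782989] rot [ 1.79912249e+02 -7.85653382e-03  6.78463200e+01] station [189.23620133  59.11633836  48.76782989] board0 [  59.86940744 -201.21091894    8.76782989] F st [0.20741201 0.50609923 0.12700888]
```

View pics/sidec2.png

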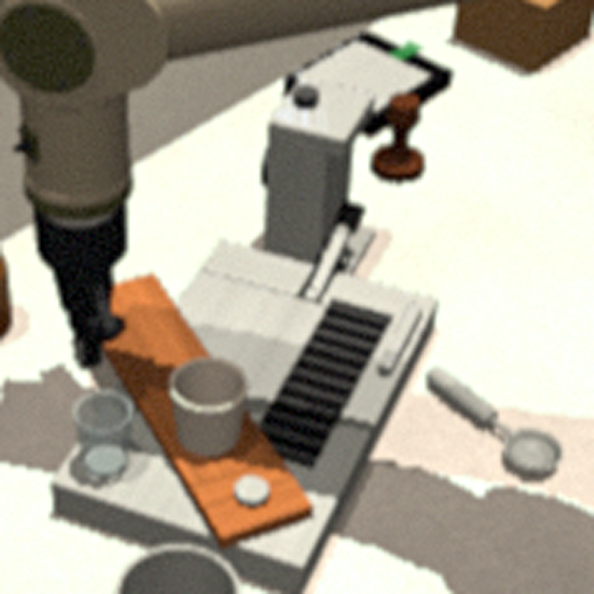

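Request:
apply_moves --plan '[{"dp": [0,0,0.12],"dr": [0,0,0],"hand": -1},{"dp": [-0.1,0,0],"dr": [0,0,0],"hand": -1},{"dp": [-0.1,0,0],"dr": [0,0,0],"hand": -1},{"dp": [-0.1,0,0],"dr": [0,0,0],"hand": -1},{"dp": [-0.1,0,0],"dr": [0,0,0],"hand": -1},{"dp": [-0.12,0.03,0],"dr": [0,0,0.14],"hand": -1},{"dp": [-0.17,0.04,0],"dr": [0,0,0.2],"hand": -1},{"dp": [-0.17,0.04,0],"dr": [0,0,0.2],"hand": -1},{"dp": [-0.17,0.04,0],"dr": [0,0,0.2],"hand": -1},{"dp": [-0.17,0.04,0],"dr": [0,0,0.2],"hand": -1}]'

```text
clock: 5.97
ee_pos: [704.2, 87.5, 44.9]
tool_rot: [180.0, -0.0, 62.2]
wrist_force: [1.4, 1.9, -1.2]
finger_gap: 0.001
```

```bash
python3 look.py 3
```

```text
clk 6.0667 tcp [704.11141515  86.51653983  44.90735571] rot [1.79988645e+02 5.07625880e-02 6.21452349e+01] station [171.2678276   34.20546549  44.90735571] board0 [  29.34699885 -204.64553904    4.90735571] F st [-0.17495853  1.06096144  0.20155507]
```

View pics/sidec3.png

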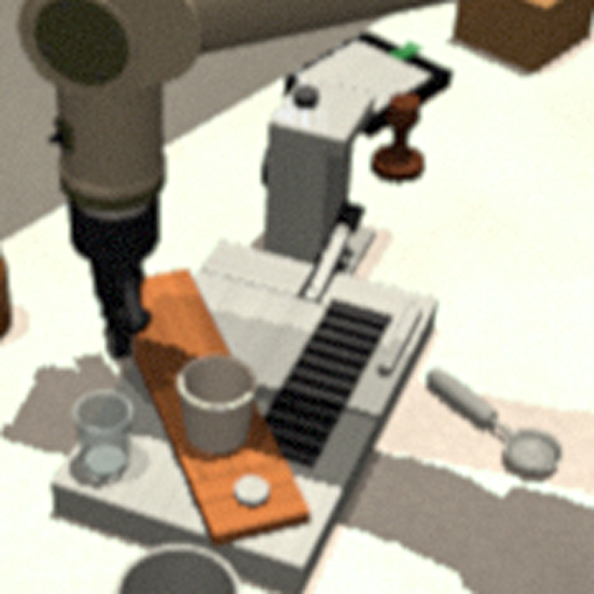

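Request:
apply_moves --plan '[{"dp": [-0.17,0.04,0],"dr": [0,0,0.2],"hand": -1},{"dp": [-0.17,0.04,0],"dr": [0,0,0.2],"hand": -1},{"dp": [-0.17,0.04,0],"dr": [0,0,0.2],"hand": -1},{"dp": [-0.17,0.04,0],"dr": [0,0,0.2],"hand": -1},{"dp": [-0.17,0.04,0],"dr": [0,0,0.2],"hand": -1},{"dp": [-0.17,0.04,0],"dr": [0,0,0.2],"hand": -1},{"dp": [-0.17,0.04,0],"dr": [0,0,0.2],"hand": -1},{"dp": [-0.17,0.04,0],"dr": [0,0,0.2],"hand": -1},{"dp": [-0.17,0.04,0],"dr": [0,0,0.2],"hand": -1},{"dp": [-0.17,0.04,0],"dr": [0,0,0.2],"hand": -1},{"dp": [-0.17,0.04,0],"dr": [0,0,0.2],"hand": -1},{"dp": [-0.17,0.04,0],"dr": [0,0,0.2],"hand": -1},{"dp": [-0.17,0.04,0],"dr": [0,0,0.2],"hand": -1},{"dp": [-0.17,0.04,0],"dr": [0,0,0.2],"hand": -1},{"dp": [-0.17,0.04,0],"dr": [0,0,0.2],"hand": -1},{"dp": [-0.17,0.04,0],"dr": [0,0,0.2],"hand": -1}]'

```text
clock: 7.4
ee_pos: [676.4, 23.6, 44.9]
tool_rot: [180.0, -0.0, 43.0]
wrist_force: [2.9, 3.2, -0.0]
finger_gap: -0.008
```

```bash
python3 look.py 4
```

```text
clk 7.5 tcp [676.0308329   22.80793526  44.79488503] rot [1.79982836e+02 6.96753949e-02 4.29616491e+01] station [123.01626406 -15.9850915   44.79488503] board0 [ -40.24679287 -202.64315307    4.79488503] F st [ 0.83700802  0.01198517 -0.68523897]
```

View pics/sidec4.png

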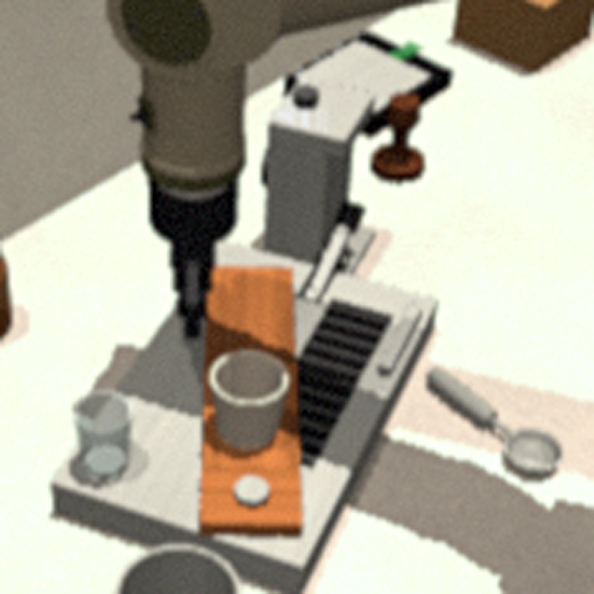

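Request:
apply_moves --plan '[{"dp": [-0.17,0.04,0],"dr": [0,0,0.2],"hand": -1},{"dp": [-0.17,0.04,0],"dr": [0,0,0.2],"hand": -1},{"dp": [-0.17,0.04,0],"dr": [0,0,0.2],"hand": -1},{"dp": [-0.17,0.04,0],"dr": [0,0,0.2],"hand": -1},{"dp": [-0.17,0.04,0],"dr": [0,0,0.2],"hand": -1},{"dp": [-0.17,0.04,0],"dr": [0,0,0.2],"hand": -1},{"dp": [-0.17,0.04,0],"dr": [0,0,0.2],"hand": -1},{"dp": [-0.17,0.04,0],"dr": [0,0,0.2],"hand": -1},{"dp": [-0.17,0.04,0],"dr": [0,0,0.2],"hand": -1},{"dp": [-0.17,0.04,0],"dr": [0,0,0.2],"hand": -1},{"dp": [-0.17,0.04,0],"dr": [0,0,0.2],"hand": -1},{"dp": [-0.17,0.04,0],"dr": [0,0,0.2],"hand": -1},{"dp": [-0.17,0.04,0],"dr": [0,0,0.2],"hand": -1},{"dp": [-0.17,0.04,0],"dr": [0,0,0.2],"hand": -1},{"dp": [-0.12,0.03,0],"dr": [0,0,0.14],"hand": -1},{"dp": [-0.08,0.02,0],"dr": [0,0,0.1],"hand": -1}]'

```text
clock: 8.83
ee_pos: [631.8, -25.4, 44.8]
tool_rot: [180.0, 0.0, 24.7]
wrist_force: [2.7, 0.2, -2.1]
finger_gap: 0.001
```

```bash
python3 look.py 5
```

```text
clk 8.9333 tcp [631.72786384 -25.44096566  44.75939367] rot [1.79988579e+02 5.28635000e-02 2.47916417e+01] station [ 64.83809095 -46.0850862   44.75939367] board0 [-101.63386955 -179.78847468    4.75939367] F st [ 0.24817195 -0.64434981 -0.1707653 ]
```

View pics/sidec5.png

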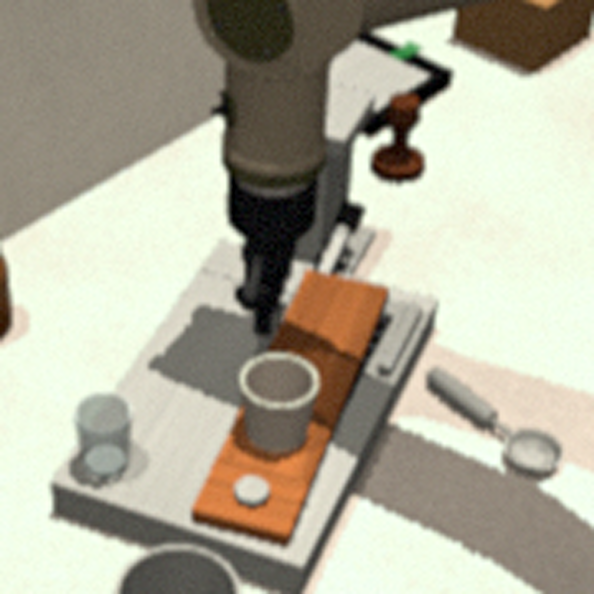

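Request:
apply_moves --plan '[{"dp": [-0.08,0.02,0],"dr": [0,0,0.1],"hand": -1},{"dp": [-0.08,0.02,0],"dr": [0,0,0.1],"hand": -1},{"dp": [-0.08,0.02,0],"dr": [0,0,0.1],"hand": -1},{"dp": [-0.08,0.02,0],"dr": [0,0,0.1],"hand": -1},{"dp": [-0.08,0.02,0],"dr": [0,0,0.1],"hand": -1},{"dp": [-0.05,0.01,0],"dr": [0,0,0.06],"hand": -1},{"dp": [-0.04,0.01,0],"dr": [0,0,0.05],"hand": -1},{"dp": [-0.04,0.01,0],"dr": [0,0,0.05],"hand": -1}]'

```text
clock: 9.6
ee_pos: [621.3, -33.3, 44.8]
tool_rot: [180.0, -0.0, 20.9]
wrist_force: [2.1, 0.3, -1.5]
finger_gap: 0.002
```

```bash
python3 look.py 6
```

```text
clk 9.7 tcp [621.15136774 -33.29355313  44.7936533 ] rot [1.79991087e+02 1.88602471e-02 2.08643376e+01] station [ 52.20810287 -49.82791947  44.7936533 ] board0 [-112.89320801 -172.95088028    4.7936533 ] F st [ 0.73432379  0.01958823 -0.98720545]
```

View pics/sidec6.png

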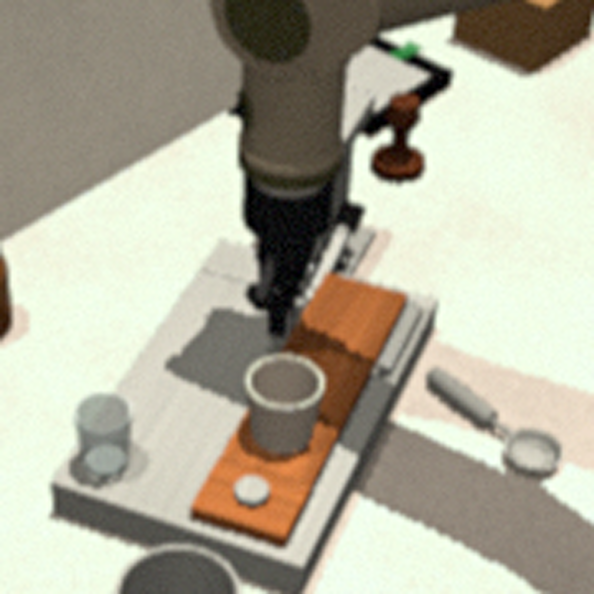

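Nearly closed; a thin gap to the lip remains. Creep in until force rises.

Request:
apply_moves --plan '[{"dp": [-0.03,0.01,0],"dr": [0,0,0.04],"hand": -1},{"dp": [-0.03,0.01,0],"dr": [0,0,0.04],"hand": -1},{"dp": [-0.03,0.01,0],"dr": [0,0,0.04],"hand": -1}]'

```text
clock: 9.95
ee_pos: [619.5, -34.5, 44.8]
tool_rot: [-180.0, -0.0, 20.1]
wrist_force: [1.5, 0.4, -1.5]
finger_gap: -0.002
```

Request:
apply_moves --plan '[{"dp": [-0.02,0,0],"dr": [0,0,0.02],"hand": -1},{"dp": [-0.02,0,0],"dr": [0,0,0.02],"hand": -1},{"dp": [-0.02,0,0],"dr": [0,0,0.01],"hand": -1}]'

```text
clock: 10.2
ee_pos: [618.1, -35.3, 44.8]
tool_rot: [180.0, -0.0, 19.8]
wrist_force: [1.9, 1.0, -0.8]
finger_gap: -0.003
```

Request:
apply_moves --plan '[{"dp": [-0.02,0,0],"dr": [0,0,0],"hand": -1},{"dp": [-0.02,0,0],"dr": [0,0,0],"hand": -1}]'

```text
clock: 10.37
ee_pos: [617.9, -35.3, 45.1]
tool_rot: [180.0, -0.1, 19.9]
wrist_force: [7.5, 0.8, -3.4]
finger_gap: 0.003
```

Request:
apply_moves --plan '[{"dp": [-0.02,0,0],"dr": [0,0,0],"hand": -1},{"dp": [-0.02,0,0],"dr": [0,0,0],"hand": -1},{"dp": [0,0,0],"dr": [0,0,0],"hand": -1}]'

```text
clock: 10.62
ee_pos: [617.6, -35.1, 45.4]
tool_rot: [180.0, -0.2, 19.9]
wrist_force: [8.2, 1.8, -4.2]
finger_gap: -0.0
```

```bash
python3 look.py 7
```

```text
clk 10.7167 tcp [617.62666992 -35.14242632  45.37585711] rot [179.98102204  -0.19321871  19.89360785] station [ 48.26283054 -50.35389769  45.37585711] board0 [-115.93403004 -170.38276266    5.37585711] F st [ 7.5056162  -0.54720422 -4.00907342]
```

View pics/sidec7.png

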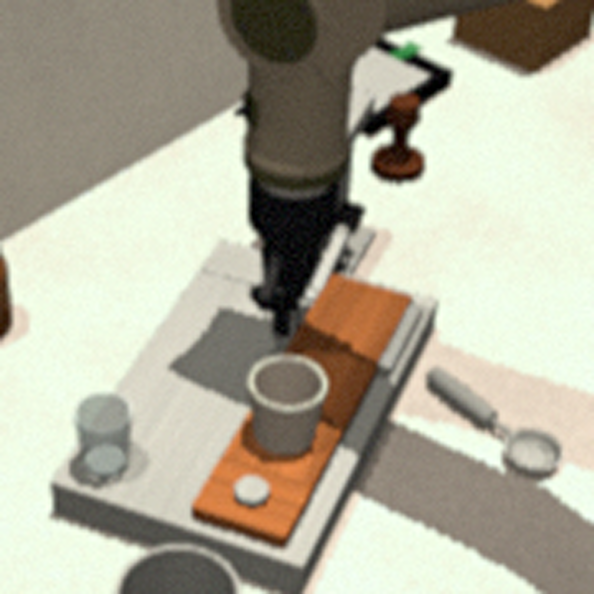

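Request:
apply_moves --plan '[{"dp": [-0.03,0,0],"dr": [0,0,0],"hand": -1},{"dp": [-0.03,0,0],"dr": [0,0,0],"hand": -1},{"dp": [0,0,0],"dr": [0,0,0],"hand": -1}]'

```text
clock: 10.97
ee_pos: [617.5, -35.1, 45.9]
tool_rot: [180.0, -0.4, 19.9]
wrist_force: [12.8, 4.0, -4.8]
finger_gap: 0.003
```

Request:
apply_moves --plan '[{"dp": [0.1,0,0],"dr": [0,0,0],"hand": -1},{"dp": [0.2,0,0],"dr": [0,0,0],"hand": -1},{"dp": [0.3,0,0],"dr": [0,0,0],"hand": -1},{"dp": [0.1,0,-0.4],"dr": [0,0,0],"hand": -1},{"dp": [0,0,-0.8],"dr": [0,0,0],"hand": -1},{"dp": [0,0,-0.8],"dr": [0,0,0],"hand": -1},{"dp": [0,0,-0.8],"dr": [0,0,0],"hand": -1},{"dp": [0,0,-0.8],"dr": [0,0,0],"hand": -1},{"dp": [0,0,-0.8],"dr": [0,0,0],"hand": -1},{"dp": [0,0,-0.8],"dr": [0,0,0],"hand": -1},{"dp": [0,0,-0.8],"dr": [0,0,0],"hand": -1}]'

```text
clock: 11.88
ee_pos: [631.1, -30.2, 196.6]
tool_rot: [180.0, 0.0, 19.9]
wrist_force: [0.8, 0.5, -0.4]
finger_gap: 0.002
```

Request:
apply_moves --plan '[{"dp": [-0.38,0.85,0],"dr": [0,0,0],"hand": -1},{"dp": [-0.38,0.85,0],"dr": [0,0,0],"hand": -1},{"dp": [-0.38,0.85,0],"dr": [0,0,0],"hand": -1},{"dp": [-0.38,0.85,0],"dr": [0,0,0],"hand": -1},{"dp": [-0.38,0.85,0],"dr": [0,0,0],"hand": -1},{"dp": [-0.38,0.85,0],"dr": [0,0,0],"hand": -1},{"dp": [-0.38,0.85,0],"dr": [0,0,0],"hand": -1},{"dp": [-0.38,0.85,0],"dr": [0,0,0],"hand": -1},{"dp": [0,0.2,0],"dr": [0,0.6,0],"hand": -1},{"dp": [0,0,0],"dr": [0,0.8,0],"hand": -1},{"dp": [0,0,0],"dr": [0,0.8,0],"hand": -1},{"dp": [0,0,0],"dr": [0,0.8,0],"hand": -1},{"dp": [0,0,0],"dr": [0,0.8,0],"hand": -1},{"dp": [0,0,0],"dr": [0,0.8,0],"hand": -1},{"dp": [0,0,0],"dr": [0,0.4,0],"hand": -1},{"dp": [0,0,0],"dr": [0,0,0],"hand": -1}]'

```text
clock: 13.22
ee_pos: [617.4, -222.4, 194.2]
tool_rot: [-179.9, -30.0, 19.7]
wrist_force: [0.8, 0.4, -0.2]
finger_gap: -0.0
```

```bash
python3 look.py 8
python3 - <<'E'
from h import *
s=arm.sense(); p=np.load("p.npy")
print(rz(-p[2])@Ro.from_euler("xyz",s["tool_rot"],degrees=True).as_matrix())
E
```

```text
clk 13.3167 tcp [ 619.10582745 -220.97696377  195.35032093] rot [179.99957867 -29.9213481   19.84800065] station [ -14.16719518 -225.39433617  195.35032093] board0 [-287.51103437 -241.78300636  155.35032093] F st [ 1.56452807  0.57222721 -0.02010188]
[[ 8.66703518e-01 -4.14622866e-03  4.98806396e-01]
 [-3.59040265e-03 -9.99991404e-01 -2.07370718e-03]
 [ 4.98810706e-01  6.37350028e-06 -8.66710955e-01]]
```

View pics/sidec8.png

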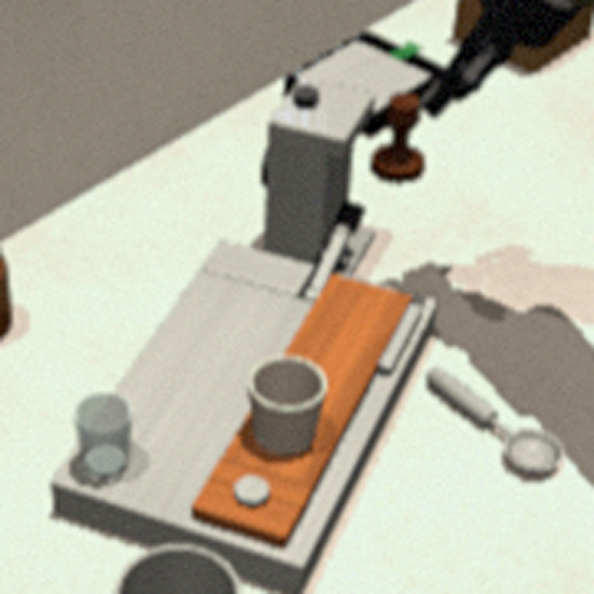

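View pics/topc8.png

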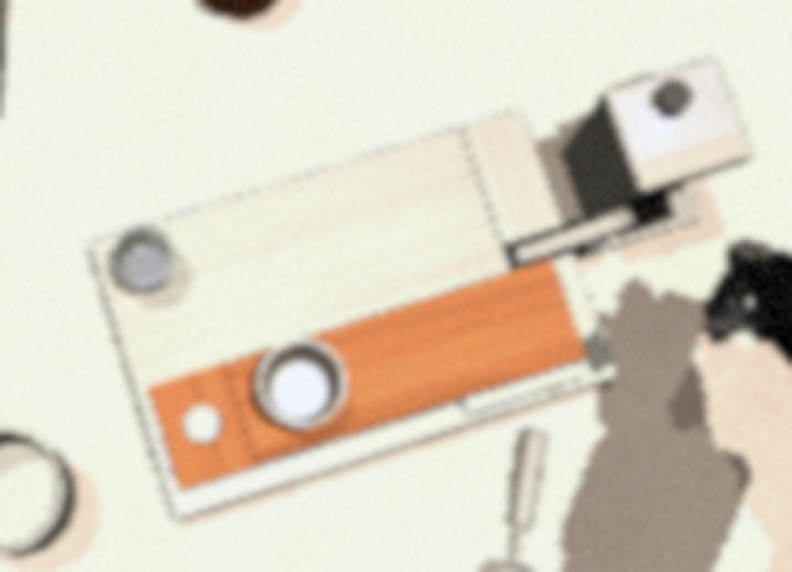

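Run:
```python
from ov import *
B=[(x,y+150,54) for x,y in((-41,-290),(39,-290),(39,30),(-41,30))]
for n,k,o in(("top",4.4,(260,130)),("side",3.3,(250,100))):
    cv2.imwrite(f"pics/{n}ov8.png",draw(cv2.imread(f"pics/{n}c8.png"),n,k,o,[B]+polys[-2:]))
```

```text
(no output)
```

View pics/sideov8.png

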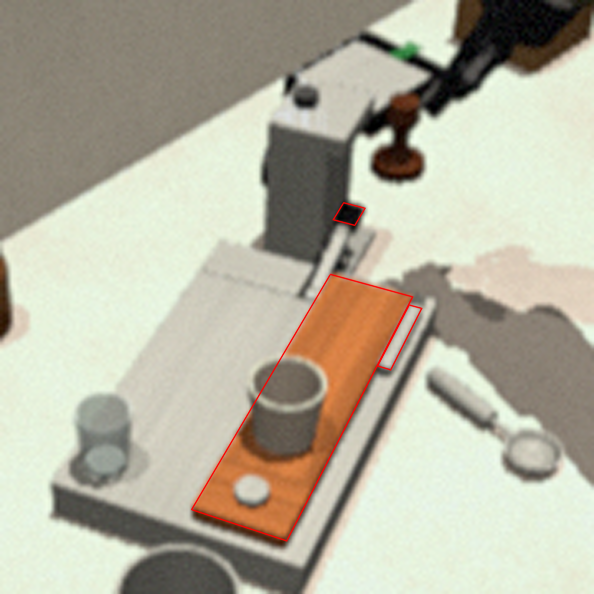

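View pics/topov8.png

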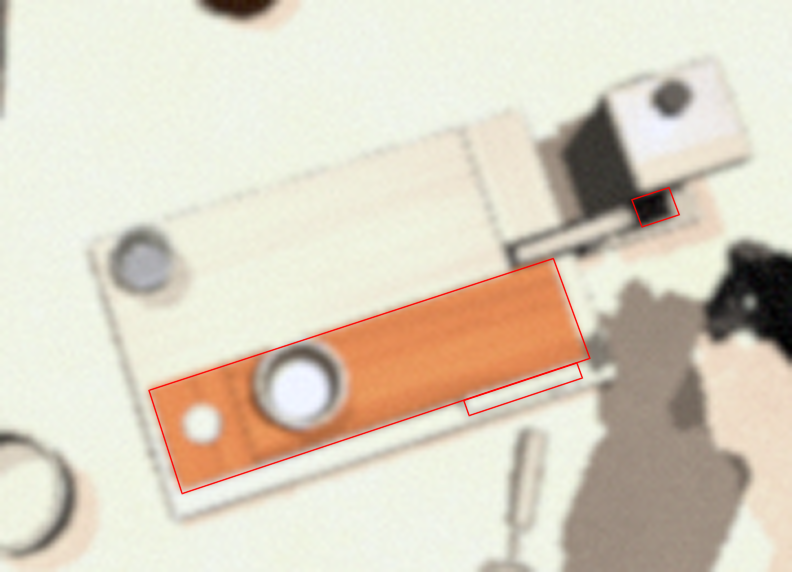

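Request:
apply_moves --plan '[{"dp": [0,0,0.5],"dr": [0,0,0],"hand": -1},{"dp": [0,0,0.7],"dr": [0,0,0],"hand": -1},{"dp": [0,0,0.7],"dr": [0,0,0],"hand": -1},{"dp": [0,0,0.7],"dr": [0,0,0],"hand": -1},{"dp": [0,0,0.6],"dr": [0,0,0],"hand": -1},{"dp": [0,0,0.5],"dr": [0,0,0],"hand": -1},{"dp": [0,0,0.5],"dr": [0,0,0],"hand": -1},{"dp": [0,0,0.4],"dr": [0,0,0],"hand": -1},{"dp": [0,0,0.3],"dr": [0,0,0],"hand": -1},{"dp": [0,0,0.2],"dr": [0,0,0],"hand": -1},{"dp": [0,0,0.1],"dr": [0,0,0],"hand": -1},{"dp": [0,0,0],"dr": [0,0,0],"hand": -1}]'

```text
clock: 14.32
ee_pos: [680.5, -198.6, 82.0]
tool_rot: [-180.0, -30.0, 19.9]
wrist_force: [-0.5, -0.6, 1.2]
finger_gap: -0.002
```

```bash
python3 look.py 9
```

```text
clk 14.4167 tcp [ 680.48006706 -199.08082984   82.76018228] rot [179.95620136 -30.02105862  19.86307413] station [  50.99395236 -225.90699693   82.76018228] board0 [-244.10078132 -290.38123575   42.76018228] F st [ 0.49423569 -0.69073891  0.79327721]
```

View pics/sidec9.png

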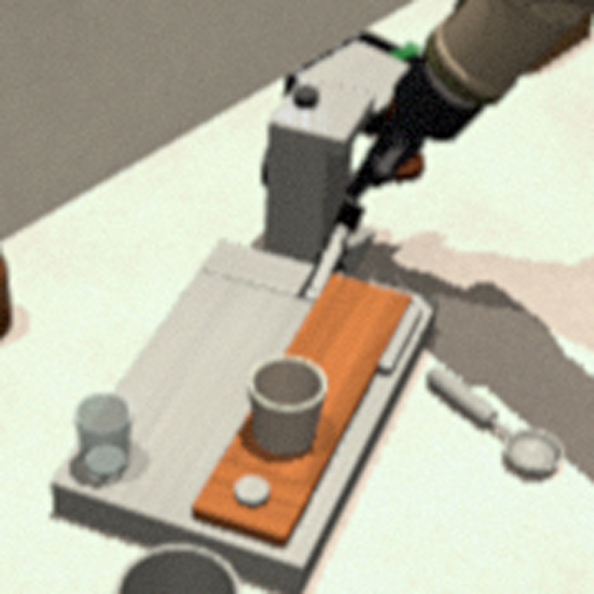

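View pics/topc9.png

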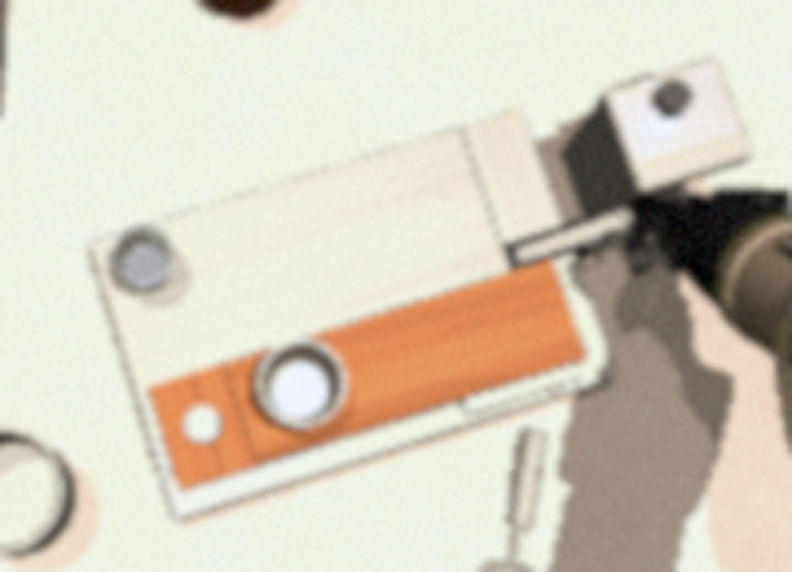

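Request:
apply_moves --plan '[{"dp": [0,0,0.18],"dr": [0,0,0],"hand": -1},{"dp": [-0.06,0,0.1],"dr": [0,0,0],"hand": -1},{"dp": [-0.06,0,0.1],"dr": [0,0,0],"hand": -1},{"dp": [-0.03,0,0.05],"dr": [0,0,0],"hand": -1},{"dp": [-0.03,0,0.05],"dr": [0,0,0],"hand": -1},{"dp": [-0.03,0,0.05],"dr": [0,0,0],"hand": -1}]'

```text
clock: 14.92
ee_pos: [682.6, -198.2, 68.6]
tool_rot: [180.0, -30.0, 19.9]
wrist_force: [-4.5, 0.1, 8.3]
finger_gap: 0.002
```

Request:
apply_moves --plan '[{"dp": [-0.03,0,0.05],"dr": [0,0,0],"hand": -1},{"dp": [-0.03,0,0.05],"dr": [0,0,0],"hand": -1}]'

```text
clock: 15.08
ee_pos: [682.9, -199.1, 66.3]
tool_rot: [179.9, -30.1, 19.9]
wrist_force: [-3.2, -1.7, 7.5]
finger_gap: -0.004
```

Request:
apply_moves --plan '[{"dp": [-0.03,0,0.05],"dr": [0,0,0],"hand": -1},{"dp": [-0.03,0,0.05],"dr": [0,0,0],"hand": -1}]'

```text
clock: 15.25
ee_pos: [683.1, -199.7, 63.6]
tool_rot: [179.8, -30.1, 19.9]
wrist_force: [-3.0, -4.0, 7.2]
finger_gap: -0.004
```

Request:
apply_moves --plan '[{"dp": [-0.03,0,0.05],"dr": [0,0,0],"hand": -1},{"dp": [-0.03,0,0.05],"dr": [0,0,0],"hand": -1},{"dp": [-0.03,0,0.05],"dr": [0,0,0],"hand": -1},{"dp": [-0.03,0,0.05],"dr": [0,0,0],"hand": -1}]'

```text
clock: 15.58
ee_pos: [683.3, -199.9, 58.0]
tool_rot: [179.8, -30.1, 19.9]
wrist_force: [0.1, -2.3, 3.8]
finger_gap: -0.003
```

Request:
apply_moves --plan '[{"dp": [-0.03,0,0.05],"dr": [0,0,0],"hand": -1},{"dp": [-0.03,0,0.05],"dr": [0,0,0],"hand": -1},{"dp": [-0.03,0,0.05],"dr": [0,0,0],"hand": -1},{"dp": [-0.03,0,0.05],"dr": [0,0,0],"hand": -1}]'

```text
clock: 15.92
ee_pos: [681.5, -197.3, 49.8]
tool_rot: [-179.9, -29.9, 19.9]
wrist_force: [0.2, -0.2, -0.3]
finger_gap: 0.001
```

```bash
python3 look.py 10
```

```text
clk 16.0167 tcp [ 681.44226968 -197.33356852   49.68606453] rot [-179.90984017  -29.93727514   19.86317094] station [  52.49767961 -224.59643967   49.68606453] board0 [-242.1197342  -290.61406244    9.68606453] F st [0.46327409 0.32000255 0.6162416 ]
```

View pics/sidec10.png

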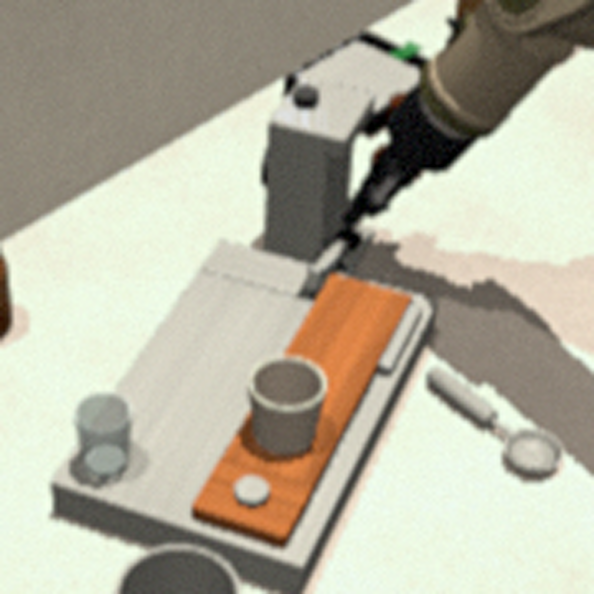

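Request:
apply_moves --plan '[{"dp": [0,0,-0.2],"dr": [0,0,0],"hand": -1},{"dp": [0,0,-0.5],"dr": [0,0,0],"hand": -1},{"dp": [0,0,-0.8],"dr": [0,0,0],"hand": -1},{"dp": [0,0,-0.8],"dr": [0,0,0],"hand": -1},{"dp": [0,0,-0.8],"dr": [0,0,0],"hand": -1},{"dp": [0,0,-0.8],"dr": [0,0,0],"hand": -1},{"dp": [0,0,-0.8],"dr": [0,0,0],"hand": -1},{"dp": [0,0,-0.8],"dr": [0,0,0],"hand": -1},{"dp": [0,0,-0.5],"dr": [0,0,0],"hand": -1},{"dp": [0,0,0],"dr": [0,0,0],"hand": -1},{"dp": [0,0,0],"dr": [0,0,0],"hand": -1},{"dp": [0,0,0],"dr": [0,0,0],"hand": -1}]'

```text
clock: 17.02
ee_pos: [611.3, -223.2, 179.9]
tool_rot: [-180.0, -30.0, 19.9]
wrist_force: [-0.1, -0.3, -0.6]
finger_gap: 0.001
```

```bash
python3 look.py 11
python3 - <<'E'
from ov import *
th=0.56
B=[(x,y+150,54) for x,y in((-41,-290),(39,-290),(39,30),(-41,30))]
pad=[(40,-240,35),(62,-240,30),(62,-210,40),(40,-210,40)]
pad=[(40,-238,27),(62,-238,27),(62,-212,43),(40,-212,43)]
for n,k,o in(("top",4.4,(260,130)),("side",3.3,(250,100))):
    cv2.imwrite(f"pics/{n}ov11.png",draw(cv2.imread(f"pics/{n}c11.png"),n,k,o,[B,pad]))
E
```

```text
clk 17.1167 tcp [ 611.36494779 -222.85997746  179.45540698] rot [-179.90329679  -29.96097299   19.85567184] station [ -22.08395443 -224.50445902  179.45540698] board0 [-292.17231153 -235.32239852  139.45540698] F st [ 0.18415619  0.14026864 -0.88702481]
```

View pics/sideov11.png

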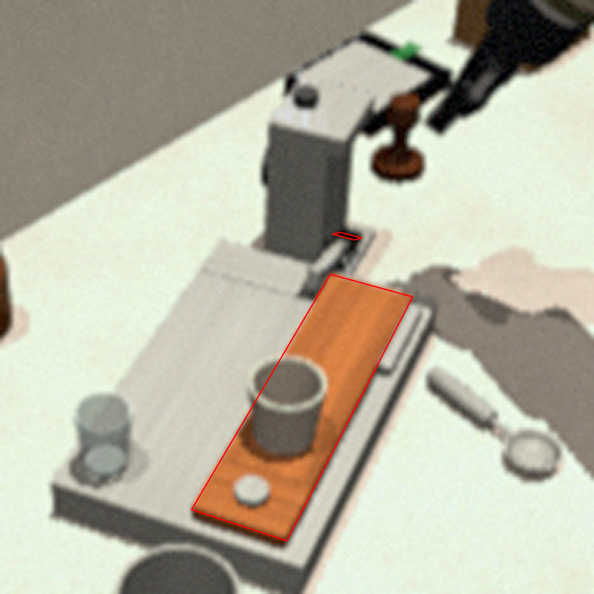

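View pics/topov11.png

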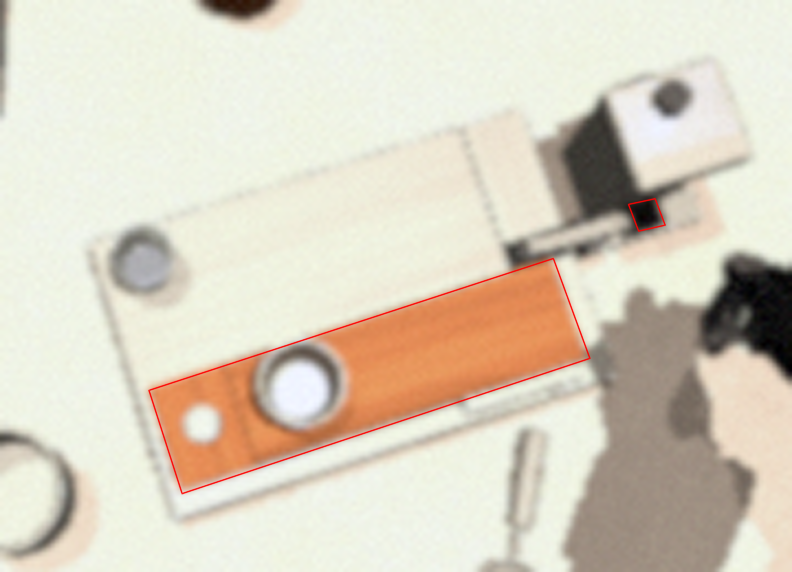

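View pics/side11.png

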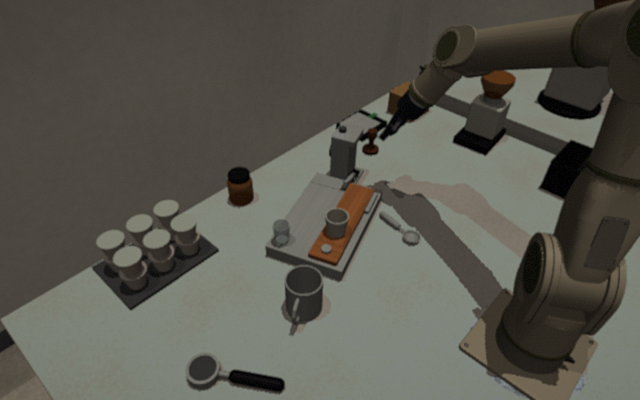

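The catch is locked: the pad is down and stays there with the arm withdrawn. The board lies along the lip, the cup is standing, and the bystanders haven't moved. Handing in.

```bash
python3 -c "
from bench import arm
arm.job_done()"
```

```text
the job is handed in; nothing more can be done
```

The rinse station is closed up: the board is home against the stop lip, the rocker catch is locked, and I handed the job in at about 17 s.

- **Board:** I pushed its +x edge about 200 mm from the pin, using the shut fingers. At the lip I pressed up to about 13 N at the wrist, then backed off.
- **Catch:** With the hand leaned 30°, I pressed the pad straight down. The readings peaked at about 9–10 N and fell to zero as it snapped over. The hand then drew back clear and touches nothing.
- **Last checks:** The final pictures from both cameras, with the expected outlines drawn on, show:
  - the board lies along the lip at yaw 0, within about a pixel (roughly 3 mm);
  - the pad is down in the locked position with the hand away;
  - the cup is standing;
  - the shot glass, pitcher, spoon, portafilter and tamper look unmoved by eye.
- **Not checked directly:** I saw the forces only at the end of each move call, so brief peaks in between would not show. I judged the lock by the pad's position and the force drop, because the tooth itself is too small to make out.
- **Disagreement:** The board started about 0.83 rad (48°) from closed in the pictures, not the 0.3 to 0.55 rad stated. I went by the pictures, and the contact positions agreed with them.

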